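# Slide the cover plate out over the tray

## Task

On the two-lane ledge, gently push the cover plate (the one with the large round hole) along its lane towards the end where the open steel tray stands, until about a third of its length sticks out past the end of the ledge so the next person can take it by its edge. Only push it with the fingertips: do not grip it, lift it or tip it off the ledge. Leave it lying there by itself, with the plain plate and the sockets and bearing behind the lanes left where they are.

Things in the scene. Friction and masses are not known exactly. Their poses are not given: they have to be found in the camera images.
- ledge: Fixed blue-painted steel riser, 240 (x) by 360 (y) mm, flat top 50 mm over the bench. Origin: centre of its underside; open ends without stops at y = +-180 mm in its frame. Ribs 8 mm high run along y and bound two lanes 84 mm wide, centred at x = -70 and +22 mm, and a 44 mm shelf at x = +94 mm. Turned up to 14 degrees.
- cover_plate: Loose bare metal plate, 70 (x) by 120 (y) by 6 mm, 0.2 to 0.42 kg, with a 40 mm round hole in its middle and a 10 mm hole 45 mm either side of it. Origin: centre of its underside. It lies flat in one of the lanes, its length along the lane to a few degrees. It balances at its centre: it tips off once half of it overhangs.
- plain_plate: Loose plain metal plate without holes, 70 by 120 by 6 mm, of the same metal, lying flat in the other lane; to be left alone. Origin: centre of its underside.
- tray: Fixed open steel tray, 200 (x) by 110 (y) by 30 mm high, on the bench 11 to 19 mm off one end of the ledge, its rim 20 mm lower than the ledge's top. Origin: centre of its underside. A fixed wooden block 30 mm high stands off the other end. Which is at which end changes.
- socket_a: Loose steel socket, 26 mm across, 34 mm high, standing upright on the ledge's narrow shelf at the far side; to be left alone. Origin: centre of its underside.
- socket_b: Loose steel socket, 32 mm across, 36 mm high, on the same shelf; to be left alone. Origin: centre of its underside.
- bearing: Loose bearing ring, 36 mm across, 13 mm high, lying on the same shelf; to be left alone. Origin: centre of its underside.

How it is judged:
By the outcome, as a careful person would: the job done as asked, in the order asked, and still so for the second after the job is handed in, with the robot touching nothing.
It also fails if it takes over 38 s, if anything falls off the work surface, if the arm or the gripper's body presses on something with over 40 N, if the wrist force passes 120 N, or if a joint passes its speed limit or range.

## Robot

A 6-joint arm with a two-finger parallel gripper is mounted at the origin on the work surface. World frame = base frame: x ahead of the robot, y to its left, z up, the work surface at z = 0. Lengths are in m, angles in rad, forces in N, time in s.
With the tool pointing down it reaches from about 0.325 to 0.9 m from the base axis. Payload 6.1 kg.
Tool frame: the origin (TCP) lies at the very end of the fingers, on their centre line; the grasp point (between the pads) lies 19 mm behind it; z points along the fingers, y is the direction in which the jaws open and shut (so a half turn about z gives the same grasp; the last joint's range is limited). The gripper opens to 85 mm and grips with 20 to 120 N. Pads are 22 mm wide; open, the fingers measure 114 mm over their backs; the gripper's body (76 mm by 85 mm) begins 54 mm behind the grasp point. The pads swing forward as they close: fully open they stand 13 mm farther back than shut.
Start: joints at [-1.241, 0.22, 1.526, -0, 1.395, -0.126], TCP at [0.275, -0.561, 0.207] pointing down, gripper open.
Joint ranges: [-2.98, 2.98], [-0.91, 2.08], [0.09, 2.57], [-1.24, 4.39], [0.2, 2.65], [-2.68, 2.68]. Speed limits (rad/s): [2.57, 2.57, 3.01, 3.14, 3.14, 3.14].

## Interface

Orientations are given as a rotation vector (axis times angle).
In Python, from bench import * gives the robot as it stands. Calls block until the motion is done:
- move_ptp(position, orientation): joint-space move of the TCP to a pose.
- movel(position, orientation=None, vel=0.15, contact_N=None): straight line of the TCP; orientation=None keeps the orientation; vel is the mean speed in m/s. With contact_N (N) it stops when the force on the tool has changed by that much, and returns True; else False.
- set_joints(angles): joint-space move.
- release() and grasp(): open the fingers fully, or close them until they stop; the grip force is fixed at half the most.
- pause(seconds).
- ik(position, orientation): joint angles nearest the present ones, or None.
- get_state(): the state.
- camera(name): name is "side" or "top" or "wrist"; returns a dict with "frame" (384x512x3 uint8, blue, green, red), "range_z" (384x512 float32, m along the optical axis (not along the pixel's ray), 0 where there is no reading), "fx", "fy", "cx", "cy" (pixels), "R" (3x3) and "t" (3): a world point X has camera coordinates R X + t; the wrist camera has in their place "hand_eye" (4x4, takes a point from camera to tool coordinates, whose origin is the TCP and whose axes are the flange's). Camera axes: x right, y down, z forward; pixel columns grow to the right and rows downward; lengths in m; the calibration is good to about 2 mm. A picture is of the moment at which its call begins: read the wrist's pose just before it.
A pose or a line that the arm cannot do raises PlanningError and nothing moves.
- close_job(): hands the job in, once; it reports no verdict.
The state is a dict: "time": time; "qpos": joint angles; "joint_velocities": joint speeds; "joint_torque": joint torques, N m; "position": TCP position; "orientation": TCP orientation; "wrist_force": force on the tool from outside, world axes, zero at the start; "wrist_torque": the same for the moment, N m; "opening": finger opening in m.
Only numpy, scipy, OpenCV 4.12 (cv2) and the standard library are available. Lean on these libraries where they do the work, as an engineer would, in place of code of your own. Each camera call takes 0.05 s, during which the arm holds its last target. There are 200 camera calls.

## Working session

There is one attempt and no reset: what is moved stays moved. The work goes in short steps, each a Python script; the robot and the scene stay as the last script left them, time stands still between calls to the robot, and variables do not carry over. Pictures are saved under pics/ and viewed, about 8 in all and at most 12, crops included, and the job is handed in when it is done.

```bash
mkdir -p pics; ls; python3 - <<'E'
from bench import *
import cv2,numpy as np
for n in("top","side"):
    c=camera(n); cv2.imwrite(f"pics/{n}1.png",c["frame"]); np.savez(f"pics/{n}1.npz",**c)
    print(n,c["R"],c["t"],c["fx"])
print(get_state())
E
```

```text
pics
top [[ 0.01392103 -0.99988527  0.00597009]
 [-0.98413604 -0.0147574  -0.17680066]
 [ 0.17686848 -0.00341414 -0.98422857]] [0.03238299 0.61302484 0.70654972] 399.5147264739827
side [[-0.86966007 -0.49327754  0.01919996]
 [-0.32907107  0.55029071 -0.76739323]
 [ 0.36797228 -0.6736894  -0.64088922]] [0.55973362 0.24682825 0.69630203] 438.808530893532
{'time': 0.1, 'qpos': array([-1.24113462e+00,  2.21177533e-01,  1.52751178e+00, -9.32822918e-06,
        1.39472577e+00, -1.26063762e-01]), 'joint_velocities': array([ 2.48408269e-04, -2.12238058e-03, -4.69199722e-03, -7.53270724e-05,
        3.49556673e-04,  2.68774340e-04]), 'joint_torque': array([ 1.48922802e-03, -4.98244357e+01, -3.90548730e+01, -3.42936789e-05,
        5.73231198e-03,  2.54981001e-05]), 'position': array([ 0.27488717, -0.56062847,  0.20568196]), 'orientation': array([-3.05862112e+00, -7.09266448e-01,  3.05086830e-04]), 'wrist_force': array([-0.06288601,  0.33687215,  0.32234468]), 'wrist_torque': array([-0.01370236, -0.00686235,  0.04989441]), 'opening': 0.0852834187574299}
```

View pics/top1.png

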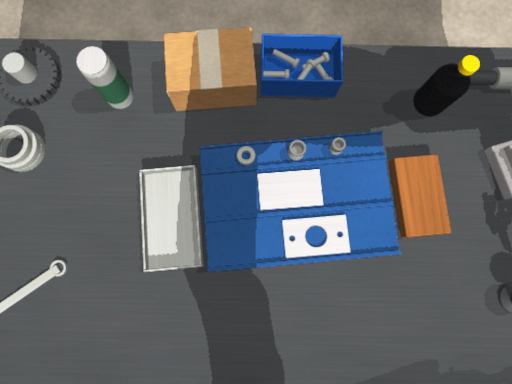

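View pics/side1.png

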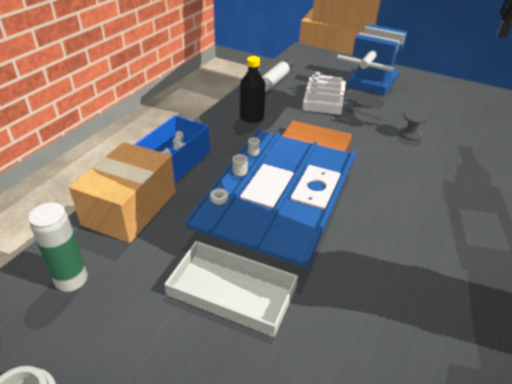

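The cover plate, centred near (316,236) in the top view, is in the near lane. The tray is on the left (+y) at about (170,217) and the wooden block on the right. I'll enlarge that area to read off the edges.

```bash
python3 - <<'E'
import cv2
f=cv2.imread("pics/top1.png")[120:285,190:410]
f=cv2.resize(f,None,fx=3.6,fy=3.6,interpolation=cv2.INTER_CUBIC)
cv2.imwrite("pics/crop1.png",f)
E
```

```text
(no output)
```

View pics/crop1.png

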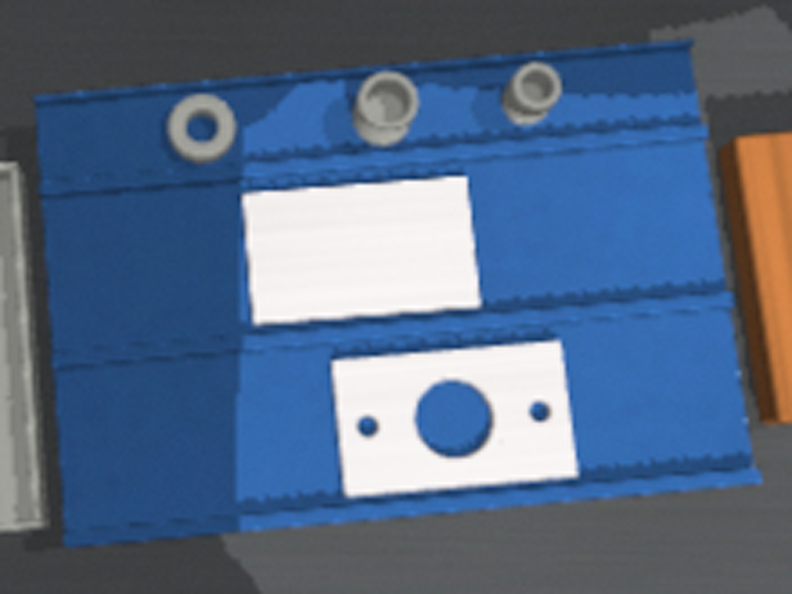

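```bash
cat > h.py <<'E'
import numpy as np, cv2
def pix2w(c,uv,z):
    uv=np.atleast_2d(np.array(uv,float)); R,t=c["R"],c["t"]
    d=np.c_[(uv[:,0]-c["cx"])/c["fx"],(uv[:,1]-c["cy"])/c["fy"],np.ones(len(uv))]@R
    o=-R.T@t
    return o+d*((z-o[2])/d[:,2])[:,None]
E
python3 - <<'E'
from h import *
c=dict(np.load("pics/top1.npz")); np.set_printoptions(precision=4,suppress=True)
f=lambda p,z:pix2w(c,(np.array(p)+.5)/3.6-.5+[190,120],z)
L=f([(37,97),(690,42),(760,480),(66,545)],.058); P=f([(332,362),(562,341),(578,476),(346,497)],.056)
H=f([(368,426),(454,418),(540,411)],.056)
print(L,P,P.mean(0),H,sep="\n")
ang=lambda a,b:np.degrees(np.arctan2(*(a-b)[:2][::-1]))
print("ledge",ang(L[0],L[1]),ang(L[3],L[2]),ang(L[0],L[3]),ang(L[1],L[2]),np.linalg.norm(L[0]-L[1]),np.linalg.norm(L[0]-L[3]))
print("plate",ang(P[0],P[1]),ang(P[3],P[2]),ang(P[0],P[3]),ang(H[0],H[2]),np.linalg.norm(P[0]-P[1]))
E0=f([(47,220),(65,520)],.05);print(E0)
y=ang(L[0],L[1])/2+ang(L[3],L[2])/2
u=np.array([np.cos(np.radians(y)),np.sin(np.radians(y)),0])
print("endpos along u",L[[0,3]]@u,E0@u,"other end",L[[1,2]]@u,"plate front",P[[0,3]]@u,"back",P[[1,2]]@u,H@u)
n=np.array([u[1],-u[0],0]);print("lat ledge",L@n,"plate",P@n,H@n)
# depth check
for q in [(250,200),(300,255)]:
    print(c["range_z"][q[1],q[0]])
    d=c["range_z"][q[1],q[0]];X=c["R"].T@(np.array([(q[0]-c["cx"])/c["fx"]*d,(q[1]-c["cy"])/c["fy"]*d,d])-c["t"]);print(X)
E
```

```text
[[ 0.6972  0.1472  0.058 ]
 [ 0.7337 -0.2054  0.058 ]
 [ 0.4993 -0.2315  0.058 ]
 [ 0.4616  0.1235  0.058 ]]
[[ 0.557  -0.0116  0.056 ]
 [ 0.5698 -0.132   0.056 ]
 [ 0.5    -0.1384  0.056 ]
 [ 0.4877 -0.0189  0.056 ]]
[ 0.5286 -0.0753  0.056 ]
[[ 0.5241 -0.0303  0.056 ]
 [ 0.5289 -0.0749  0.056 ]
 [ 0.5331 -0.1196  0.056 ]]
ledge 95.90271692799074 96.05177215054812 5.7337219269134385 6.33837527412288 0.3544810463825705 0.2367826562154487
plate 96.05638372140295 95.89490355541588 6.007202857760759 95.76710905879646 0.12106069812006102
[[0.6316 0.1404 0.05  ]
 [0.4741 0.1253 0.05  ]]
endpos along u [0.0738 0.0748] [0.0738 0.0753] other end [-0.2807 -0.2822] plate front [-0.0696 -0.0696] back [-0.1907 -0.1897] [-0.0847 -0.1296 -0.1745]
lat ledge [0.7088 0.7083 0.4724 0.472 ] plate [0.5528 0.553  0.4829 0.4831] [0.5181 0.5182 0.5178]
0.7618696
[0.5953 0.0488 0.0506]
0.7394489
[ 0.493  -0.0454  0.0553]
```

```bash
cat >> h.py <<'E'
from scipy.spatial.transform import Rotation as Rn
a=np.radians(95.95); u=np.array([np.cos(a),np.sin(a),0]); n=np.array([u[1],-u[0],0])
P=lambda s,z,l=0.518: s*u+l*n+np.array([0,0,z])
def ori(sg):
    y=sg*n; z=np.array([0,0,-1.]); return Rn.from_matrix(np.c_[np.cross(y,z),y,z]).as_rotvec()
E
python3 - <<'E'
from bench import *
from h import *
q0=get_state()["qpos"]
c=[(abs(ik(P(-.217,.15),ori(s))-q0).max(),s) for s in(1,-1) if ik(P(-.217,.15),ori(s)) is not None]
print(c); s=min(c)[1]; o=ori(s); open("sg","w").write(str(s))
grasp(); print(get_state()["opening"],get_state()["time"])
move_ptp(P(-.217,.15),o); movel(P(-.217,.07),o,vel=.1)
hit=movel(P(-.217,.044),o,vel=.02,contact_N=4); st=get_state()
print(hit,st["position"],st["wrist_force"],st["time"])
movel(P(-.217,st["position"][2]+.002),o,vel=.02)
st=get_state();print(st["position"],st["wrist_force"],st["time"])
cc=camera("top");cv2.imwrite("pics/a.png",cc["frame"])
E
```

```text
[(np.float64(0.807858926197065), 1), (np.float64(2.7305336302775443), -1)]
0.0003559344831270483 0.8667
False [ 0.53787074 -0.16224044  0.04421547] [-0.0243394   0.160626    1.63291563] 5.0167
[ 0.53795082 -0.16225771  0.04657002] [-0.73478163 -0.07033926 -0.64641828] 5.275
```

```bash
python3 - <<'E'
from bench import *
import cv2,numpy as np
c=camera("side");w=camera("wrist")
f=cv2.resize(c["frame"][110:270,180:380],None,fx=2,fy=2,interpolation=2)
cv2.imwrite("pics/b.png",np.hstack([f,cv2.resize(w["frame"],(400,300))[:, :]] if 0 else [f,cv2.resize(w["frame"],(400,320))]))
E
```

```text
(no output)
```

View pics/b.png

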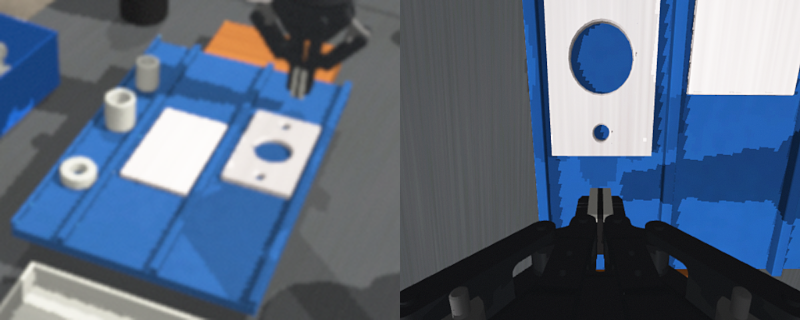

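The side and wrist views show the shut fingers about 25 mm behind the plate's rear edge, centred in the lane. The touch-down height is still unclear, so I'll probe again from here.

```bash
python3 - <<'E'
from bench import *
from h import *
o=ori(1)
for z in(.056,.052,.050,.048,.046,.044):
    movel(P(-.217,z),o,vel=.03); pause(.15); st=get_state(); print(z,st["position"][2],st["wrist_force"],st["opening"],st["time"])
    if st["wrist_force"][2]>6: break
E
```

```text
0.056 0.05586676544677738 [-0.56008658 -0.10908819  0.35528592] -5.12648167325081e-05 6.05
0.052 0.05190471037456348 [ 0.11378639 -0.04622507  0.06305427] -6.730166041050177e-05 6.4833
0.05 0.05003020603549305 [-0.08021026 -0.58124751 -1.25550768] 0.00023205427919487199 6.8833
0.048 0.04801975092274128 [-0.40473894  0.16426375  1.13379808] 1.4307425407440147e-06 7.2833
0.046 0.04602937147442048 [-0.04334275  0.45966999 -1.13527622] 0.00014682906697080354 7.6833
0.044 0.04399425751468846 [ 0.01451657 -0.2352824  -0.20973211] 6.430074111198747e-05 8.0833
```

```bash
python3 - <<'E'
from bench import *
from h import *
o=ori(1)
hit=movel(P(-.217,.034),o,vel=.012,contact_N=4); st=get_state(); print(hit,st["position"],st["wrist_force"],st["time"])
w=camera("wrist"); np.savez("pics/w.npz",**w); H=w["hand_eye"]; d=w["range_z"]
T=np.eye(4);T[:3,:3]=Rn.from_rotvec(st["orientation"]).as_matrix();T[:3,3]=st["position"]
def pt(u_,v_):
    z=d[v_,u_];return (T@H@np.array([(u_-w["cx"])/w["fx"]*z,(v_-w["cy"])/w["fy"]*z,z,1]))[:3]
# full-frame pixels from the 400x320 view (offset 400): scale 1.28,1.2
for q in[(300,175),(220,150),(300,207),(256,226),(256,235),(250,230),(262,230),(240,245)]: print(q,pt(*q))
E
```

```text
False [ 0.53776526 -0.16215939  0.03406038] [-0.14940168  0.09552296 -0.42807998] 9.0667
(300, 175) [ 0.55638049 -0.12400107  0.05624148]
(220, 150) [ 0.51547335 -0.11572052  0.05596456]
(300, 207) [ 0.55980713 -0.14238258  0.05101731]
(256, 226) [ 0.53698631 -0.15099985  0.0627009 ]
(256, 235) [ 0.53693737 -0.15062752  0.07470571]
(250, 230) [ 0.53407036 -0.15113723  0.06826287]
(262, 230) [ 0.53985111 -0.15048534  0.06837267]
(240, 245) [ 0.53003053 -0.15552146  0.07660583]
```

```bash
python3 - <<'E'
from bench import *
from h import *
st=get_state(); w=dict(np.load("pics/w.npz")); H=w["hand_eye"]; d=w["range_z"]
T=np.eye(4);T[:3,:3]=Rn.from_rotvec(st["orientation"]).as_matrix();T[:3,3]=st["position"]
for c in(250,262):
  for v in range(208,234,2):
    z=d[v,c];print(c,v,w["frame"][v,c],(T@H@np.array([(c-w["cx"])/w["fx"]*z,(v-w["cy"])/w["fy"]*z,z,1]))[:3].round(4))
c=camera("side")
f=cv2.resize(c["frame"][100:200,250:380],None,fx=3,fy=3,interpolation=2)
cv2.imwrite("pics/d.png",np.hstack([f,cv2.resize(w["frame"][180:280,190:320],None,fx=3,fy=3,interpolation=2)]))
E
```

```text
250 208 [159  85  33] [ 0.5333 -0.1461  0.05  ]
250 210 [158  84  33] [ 0.5334 -0.1473  0.0499]
250 212 [160  86  33] [ 0.5335 -0.148   0.051 ]
250 214 [159  85  31] [ 0.5336 -0.1491  0.051 ]
250 216 [158  84  31] [ 0.5337 -0.1505  0.0504]
250 218 [158  84  31] [ 0.5338 -0.1518  0.0499]
250 220 [158  85  33] [ 0.5339 -0.153   0.05  ]
250 222 [158  85  32] [ 0.534  -0.1538  0.0509]
250 224 [165  85  27] [ 0.5342 -0.1554  0.0496]
250 226 [73 86 94] [ 0.534  -0.151   0.0636]
250 228 [86 88 89] [ 0.5341 -0.151   0.0662]
250 230 [83 87 87] [ 0.5341 -0.1511  0.0683]
250 232 [84 86 87] [ 0.5341 -0.1508  0.0717]
262 208 [158  84  32] [ 0.5397 -0.1455  0.0498]
262 210 [161  85  33] [ 0.5398 -0.1463  0.0507]
262 212 [161  85  31] [ 0.54   -0.148   0.0492]
262 214 [161  85  34] [ 0.5401 -0.1489  0.0498]
262 216 [160  86  31] [ 0.5402 -0.1499  0.0502]
262 218 [159  86  31] [ 0.5403 -0.151   0.0502]
262 220 [161  87  33] [ 0.5404 -0.152   0.0507]
262 222 [164  87  34] [ 0.5406 -0.1533  0.0503]
262 224 [157  79  23] [ 0.5407 -0.1545  0.0502]
262 226 [79 90 94] [ 0.54   -0.1505  0.0632]
262 228 [83 86 87] [ 0.5399 -0.1503  0.0663]
262 230 [84 87 88] [ 0.5399 -0.1505  0.0684]
262 232 [85 87 88] [ 0.5399 -0.1506  0.0705]
```

View pics/d.png

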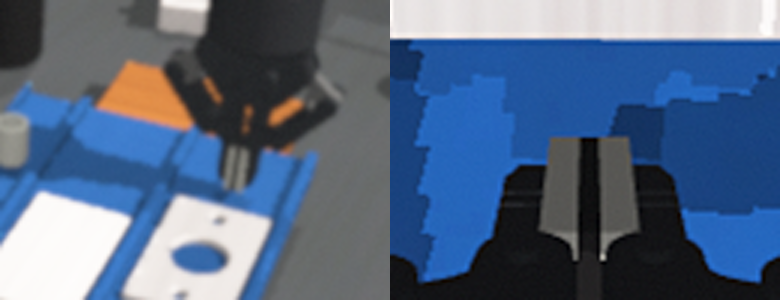

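Depth in the wrist view puts the visible fingertips at about z=0.062 with the TCP reading 0.034. The shut fingertips therefore end about 28 mm behind the nominal TCP, which agrees with there being no contact. I'll keep lowering slowly until they touch.

```bash
python3 - <<'E'
from bench import *
from h import *
o=ori(1)
hit=movel(P(-.217,.018),o,vel=.012,contact_N=4); st=get_state(); print(hit,st["position"],st["wrist_force"],st["time"])
if hit:
    movel(P(-.217,st["position"][2]+.002),o,vel=.02); pause(.1)
st=get_state(); print(st["position"],st["wrist_force"],st["time"])
c=camera("side");w=camera("wrist")
f=cv2.resize(c["frame"][100:200,250:380],None,fx=3,fy=3,interpolation=2)
cv2.imwrite("pics/e.png",np.hstack([f,cv2.resize(w["frame"][180:280,190:320],None,fx=3,fy=3,interpolation=2)]))
T=np.eye(4);T[:3,:3]=Rn.from_rotvec(st["orientation"]).as_matrix();T[:3,3]=st["position"]
d=w["range_z"];H=w["hand_eye"]
for v in range(220,230):
    z=d[v,250];print(v,w["frame"][v,250],(T@H@np.array([(250-w["cx"])/w["fx"]*z,(v-w["cy"])/w["fy"]*z,z,1]))[:3].round(4))
E
```

```text
True [ 0.53765721 -0.16211131  0.02547554] [-0.51623401 -0.70308824  4.56926165] 9.9583
[ 0.537494   -0.16205088  0.02722498] [0.64332451 0.83408836 0.22626972] 10.35
220 [153  81  32] [ 0.5335 -0.15    0.0507]
221 [114  60  25] [ 0.5336 -0.1508  0.0501]
222 [85 44 18] [ 0.5336 -0.1515  0.0497]
223 [90 47 19] [ 0.5337 -0.1513  0.0514]
224 [96 49 16] [ 0.5337 -0.1523  0.0504]
225 [90 62 51] [ 0.5338 -0.1527  0.0507]
226 [82 92 95] [ 0.5337 -0.151   0.0563]
227 [84 89 90] [ 0.5337 -0.1511  0.0575]
228 [83 86 87] [ 0.5338 -0.1507  0.0596]
229 [85 88 88] [ 0.5338 -0.1513  0.0596]
```

Contact came at TCP z=0.0255, and the tips are now about 2 mm clear of the ledge. Next is the first push, stopping about 30 mm short.

```bash
python3 - <<'E'
from bench import *
from h import *
o=ori(1); Z=.0275
movel(P(-.19,Z),o,vel=.05)
movel(P(-.046,Z),o,vel=.045); st=get_state(); print(st["position"],st["wrist_force"],st["time"])
w=camera("wrist"); np.savez("pics/w2.npz",pos=st["position"],ori=st["orientation"],**w)
t=camera("top"); np.savez("pics/t2.npz",**t)
f=cv2.resize(t["frame"][160:280,190:340],None,fx=2.6,fy=2.6,interpolation=2)
cv2.imwrite("pics/f.png",np.hstack([f,cv2.resize(w["frame"],(410,312))]))
E
```

```text
[0.51996749 0.007874   0.02749334] [ 0.37813374 -0.9992224  -0.68252478] 14.4917
```

View pics/f.png

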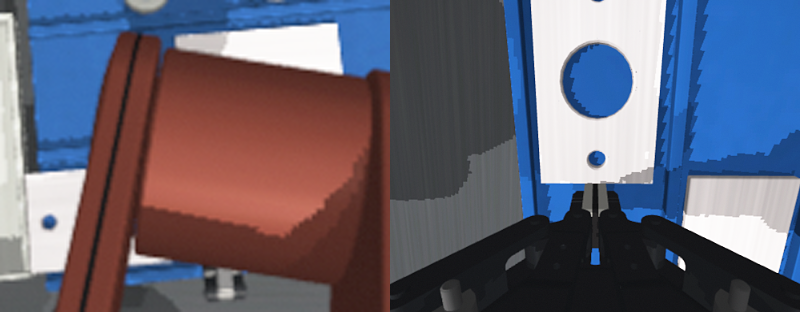

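The plate is straight in the lane with its front edge just past the ledge end. The front small hole is at top pixel (208.8,245.4). I'll make the final push from that, then retreat and check.

```bash
python3 - <<'E'
from bench import *
from h import *
t=dict(np.load("pics/t2.npz"))
front=pix2w(t,(np.array([49,222])+.5)/2.6-.5+[190,160],.056)@u+.015
end=.0757; need=end+.040-front[0]; print("front",front,"need",need)
need=np.clip(need,.026,.033); o=ori(1); Z=.0275
movel(P(-.046+need,Z),o,vel=.03); pause(.2)
movel(P(-.09,Z),o,vel=.06); movel(P(-.09,.12),o,vel=.12); move_ptp(P(-.22,.2),o)
st=get_state(); print(st["position"],st["time"])
t=camera("top"); np.savez("pics/t3.npz",**t); s=camera("side")
f=cv2.resize(t["frame"][130:280,150:320],None,fx=2.6,fy=2.6,interpolation=2)
g=cv2.resize(s["frame"][150:345,160:340],None,fx=2,fy=2,interpolation=2)
cv2.imwrite("pics/g.png",np.hstack([f,g]))
E
```

```text
front [0.08590543] need 0.029794570715030166
[ 0.53716617 -0.16420545  0.19831133] 18.9
```

View pics/g.png

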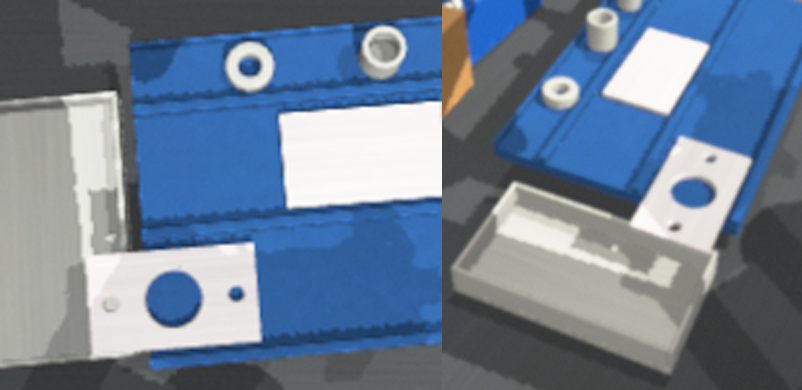

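The plate is flat and straight, with its front hole over the tray rim gap. The plain plate, sockets and bearing look unmoved. Now the overhang in numbers.

```bash
python3 - <<'E'
from h import *
t=dict(np.load("pics/t3.npz"))
f=lambda p,z:pix2w(t,(np.array(p)+.5)/2.6-.5+[150,130],z)
print("corners",f([(86,257),(92,357),(253,243),(262,341)],.056)@u,"holes",f([(111,304),(173,298),(236,294)],.056)@u,"end",f([(133,100),(142,220)],.05)@u,f([(152,366)],.058)@u)
X=f([(86,257),(253,243),(262,341),(92,357)],.056); print("lat",X@n)
a=dict(np.load("pics/top1.npz")); m=np.abs(t["frame"].astype(int)-a["frame"]).max(2)
print("plain/shelf change px>60:",(m[135:205,225:345]>60).sum())
E
```

```text
corners [ 0.11667021  0.11657452 -0.00366939 -0.00399314] holes [0.10089656 0.05659973 0.01158896] end [0.07604139 0.07546925] [0.07461215]
lat [0.55379688 0.55312771 0.48324678 0.48293823]
plain/shelf change px>60: 1475
```

The overhang is about 41 mm, or 34 % of the length. The plain plate's corner is at (257.3,173.5), against (257.2,173.6) before, so it hasn't moved. The changed pixels there are most likely the arm's shadow.

```bash
python3 -c "
from bench import *
pause(.3); print(get_state()['time'],get_state()['wrist_force']); close_job()"
```

```text
19.3 [-0.30097351 -0.11679014  0.61177586]
the job is handed in; nothing more can be done
```

I pushed the cover plate along its lane with the shut fingertips until it stuck out over the tray end of the ledge. Then I backed the arm away and handed the job in at 19.3 s. I never gripped or lifted the plate.

**Last checks (top and side pictures):**
- **Overhang:** about 41 mm of the 120 mm length, or 34 %. The plate is flat, straight and still inside its lane.
- **Plain plate:** its corner is at the same pixel as before the push, to about 0.1 pixel.
- **Sockets and bearing:** the bearing and the larger socket look unmoved by eye, but I did not measure them. The smaller socket was only partly in the final crop.
- **Robot:** clear of everything, with the wrist force near zero.

**What disagreed:**
- **Fingertip length:** with the gripper shut, the fingertips touched the ledge only when the TCP read z = 0.0255, about 25 mm lower than expected. I found the real height by a gentle touch (about 4.5 N) on the ledge before pushing.
- **Picture comparison:** a before/after comparison over the plain plate and shelf showed 1,475 changed pixels. I put that down to the arm's shadow and did not check it further.

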